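# Set the cam clamp of a lathe tailstock

## Task

The quick-release clamp on the wood lathe's tailstock has gone slack. Flip its red lever out until it stands straight out from the housing (half-way open), turn the five-spoked nut clockwise until it just bites finger-tight, then swing the lever fully home so that the clamp is properly tight. Leave the things lying around on the bench where they are.

Things in the scene. Friction and masses are not known exactly. Their poses are not given: they have to be found in the camera images.
- tailstock: Aluminium tailstock fixed to the bench. Origin under the middle of its housing, at bench height; x runs along the quill to its pointed centre, y along the clamp's level skewer (105 mm up, over the origin) from nut to lever. Foot 90 wide, 24 high, x -100 to 170 mm; housing x -40 to 60, 70 wide, 135 mm high. Quill 36 mm thick, out to +x, axis 62 mm up.
- pivot (a point): The lever's fixed vertical pivot, at mid height of the lever: 78 mm to +y of the tailstock's origin and 105 mm up. A round steel boss of radius 21 mm, 34 mm high. Below the lever, under 75 mm above the bench, lie its brass cam and a dark pull yoke, x -32 to 32 mm, reaching 125 mm to +y of the tailstock's origin: keep above them.
- lever (a joint): Lever angle, rad. 0: fully home, pointing to the tailstock's -x. Grows as it swings out level, clockwise seen from above; pi/2: straight out along +y (half-way, where the nut is set); 2.6: end stop. Stays where it is left (friction 0.6 N m); swinging it home against the clamp takes up to about 1.2 N m more; once home it stays shut.
- lever_pad (a point): Point on the lever's middle line 115 mm from the pivot, good to push at; its x axis points to the pivot. The lever is a red bar 13 mm thick, 26 mm high (92 to 118 mm above the bench), round end of radius 11 mm centred 130 mm from the pivot. Shut fingers can push it from either side; with it home only the 24 mm high foot lies between its outer half and the far side.
- nut (a joint): Nut angle, rad; grows as it tightens: clockwise seen from the nut's end, so its top moves to the tailstock's +x. At 0 (and every 2 pi/5) a spoke stands straight up; at value a it leans by a towards +x. Turns freely at 0.06 N m; from the bite on, torque rises by about 0.3 N m per rad. The bite differs every time, 1.4 to 6.5 rad on from the start: feel for it. Stays where left.
- nut_center (a point): Middle of the nut, on its level axis along the tailstock's y. Brass hub of radius 18 mm, 30 mm long; five radial steel spokes (one orange) 12 mm thick, tips 55 mm from the axis, 72 degrees apart, open to a push from above. 105 mm above the bench, 105 to 145 mm to -y of the tailstock's origin: goes 3 mm to +y per rad of tightening, 12 mm to -y as the lever opens half-way.
- skewer: The threaded rod that carries the nut; its origin is on the skewer's axis in the middle of the housing and shifts by up to 25 mm along y with the lever and nut.
- spindle: Bystander: half-turned wooden handle with square ends 150 x 38 mm, lying.
- tape: Bystander: tape measure case 75 x 42 x 60 mm.
- chuck_key: Bystander: steel T-shaped chuck key 120 x 110 mm, lying.

How it is judged:
By the outcome, as a careful person would: the job done as asked, in the order asked, and still so for the second after the job is handed in, with the robot touching nothing.
It also fails if it takes over 72 s, if anything falls off the work surface, if the arm or the gripper's body presses on something with over 40 N, if the wrist force passes 120 N, or if a joint passes its speed limit or range.

## Robot

A 6-joint arm with a two-finger parallel gripper is mounted at the origin on the work surface. World frame = base frame: x ahead of the robot, y to its left, z up, the work surface at z = 0. Lengths are in mm, angles in rad, forces in N, time in s.
With the tool pointing down it reaches from about 350 to 975 mm from the base axis. Payload 7.1 kg.
Tool frame: the origin (TCP) lies on the front face of the gripper's body, between the roots of the fingers; the fingertips stand 80 mm ahead of it and the grasp point (between the pads) lies 61 mm ahead of it (env.tips_ahead is the distance from the TCP to the fingertips, in mm); z points along the fingers, y is the direction in which the jaws open and shut (so a half turn about z gives the same grasp; the last joint's range is limited). The gripper opens to 88 mm and grips with 3 to 60 N. Pads are 20 mm wide; open, the fingers measure 115 mm over their backs; the gripper's body (75 mm by 178 mm) begins 61 mm behind the grasp point.
Start: joints at [-0.019, 0.423, 1.63, -0, 1.089, -0.019], TCP at [624.984, 0.026, 302.675] pointing down, gripper open.
Joint ranges: [-3, 3], [-0.9, 2.11], [0.09, 2.58], [-1.31, 4.45], [0.11, 2.69], [-2.54, 2.54]. Speed limits (rad/s): [2.39, 2.39, 3.01, 3.14, 3.14, 3.14].

## Interface

Orientations are given as a unit quaternion [x, y, z, w].
In Python, from station import env, set_gripper, viewer, workorder gives the robot as it stands. Calls block until the motion is done:
- env.reach(position, orientation): joint-space move of the TCP to a pose.
- env.move_l(position, rot=None, rate=150, f_stop=None): straight line of the TCP; rot=None keeps the orientation; rate is the mean speed in mm/s. With f_stop (N) it stops when the force on the tool has changed by that much, and returns True; else False.
- env.move_joints(angles): joint-space move.
- set_gripper(opening): finger opening in mm; the grip force is fixed at half the most; returns when the fingers have stopped.
- env.hold(seconds).
- env.ik(position, orientation): joint angles nearest the present ones, or None.
- env.read_state(): the state.
- viewer.camera(name): name is "scene" or "side" or "wrist"; returns the picture (384x512x3 uint8, blue, green, red); there is no depth.
- viewer.camera_params(name): a dict with "fx", "fy", "cx", "cy" (pixels), "pose" (4x4, takes a point from camera to world coordinates); the wrist camera has in their place "tool_from_camera" (4x4, takes a point from camera to tool coordinates, whose origin is the TCP and whose axes are the flange's). Camera axes: x right, y up, looking along -z (the intrinsics and any distortion apply to the point x, -y, -z); pixel columns grow to the right and rows downward; lengths in mm; the calibration is good to about 2 mm. The wrist camera is an equidistant fisheye: a pixel r from the principal point sees the ray r / f radians off the axis. A picture is of the moment at which its call begins: read the wrist's pose just before it. camera_params takes no time and is no camera call.
A pose or a line that the arm cannot do raises env.IKError and nothing moves.
- workorder.sign_off(): hands the job in, once; it reports no verdict.
The state is a dict: "time_s": time; "qpos": joint angles; "dq": joint speeds; "tau": joint torques, N m; "tool_pos": TCP position; "orientation": TCP orientation; "force": force on the tool from outside, world axes, zero at the start; "wrist_torque": the same for the moment, N m; "width": finger opening in mm.
Only numpy, scipy, OpenCV 4.12 (cv2) and the standard library are available. Lean on these libraries where they do the work, as an engineer would, in place of code of your own. Each camera call takes 0.05 s, during which the arm holds its last target.

## Working session

There is one attempt and no reset: what is moved stays moved. The work goes in short steps, each a Python script; the robot and the scene stay as the last script left them, time stands still between calls to the robot, and variables do not carry over. Pictures are saved under pics/ and viewed, and the job is handed in when it is done.

```bash
ls; mkdir -p pics; python3 - <<'E'
from station import env, set_gripper, viewer, workorder
import cv2
for n in("scene","side","wrist"):
    cv2.imwrite(f"pics/{n}0.png",viewer.camera(n)); p=viewer.camera_params(n); print(n,p)
s=env.read_state();print(s)
E
```

```text
pics
scene {'fx': 371.43096792900946, 'fy': 371.43096792900946, 'cx': 254.94739501736169, 'cy': 193.47388197906227, 'pose': array([[-8.71105985e-01, -3.88799904e-01,  3.00014996e-01,
         8.18399214e+02],
       [ 4.90874186e-01, -6.71023812e-01,  5.55670386e-01,
         4.87276895e+02],
       [-1.47273867e-02,  6.31317415e-01,  7.75384695e-01,
         8.01550070e+02],
       [ 0.00000000e+00,  0.00000000e+00,  0.00000000e+00,
         1.00000000e+00]])}
side {'fx': 472.50603696680804, 'fy': 472.50603696680804, 'cx': 256.59672083283067, 'cy': 187.0430325489929, 'pose': array([[-8.85257338e-01,  2.68391182e-01, -3.79849469e-01,
         2.77505316e+01],
       [-4.65020854e-01, -5.25969643e-01,  7.12117645e-01,
         1.04188905e+03],
       [-8.66319313e-03,  8.07045295e-01,  5.90425983e-01,
         9.69355998e+02],
       [ 0.00000000e+00,  0.00000000e+00,  0.00000000e+00,
         1.00000000e+00]])}
wrist {'fx': 297.3186396354542, 'fy': 297.3186396354542, 'cx': 250.02635966256466, 'cy': 191.26946158215716, 'tool_from_camera': array([[ 5.82850237e-05,  9.70603907e-01,  2.4
[... 270 characters left out ...]
       1.00000000e+00]])}
{'time_s': 0.15, 'qpos': array([-1.90088131e-02,  4.23652791e-01,  1.63048498e+00, -1.75408466e-05,
        1.08863859e+00, -1.90017870e-02]), 'dq': array([-0.0010773 , -0.00322618, -0.00019013,  0.00069468,  0.00084238,
       -0.00063144]), 'tau': array([ 9.52650989e-04, -5.44981134e+01, -2.73919362e+01,  6.45430083e-02,
        2.04369903e-02, -3.19723256e-05]), 'tool_pos': array([6.24663804e+02, 2.30328362e-02, 3.02099620e+02]), 'orientation': array([ 7.07106263e-01,  7.07107052e-01, -4.16070775e-04, -4.20993533e-04]), 'force': array([ 1.04323775, -0.10056956,  0.60454613]), 'wrist_torque': array([0.02151104, 0.01300374, 0.0364598 ]), 'width': 87.77903281115177}
```

View pics/scene0.png

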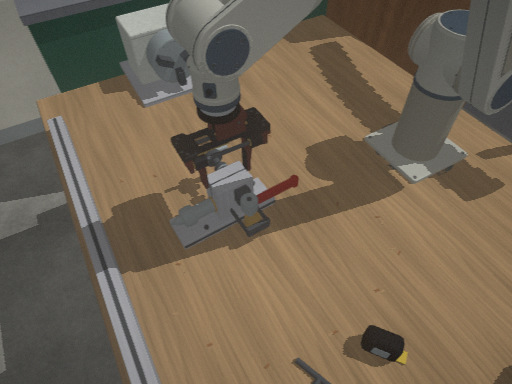

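View pics/side0.png

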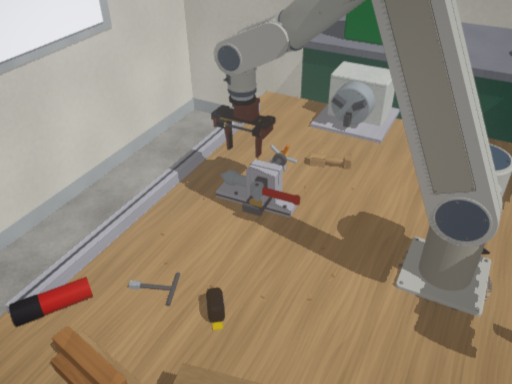

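View pics/wrist0.png

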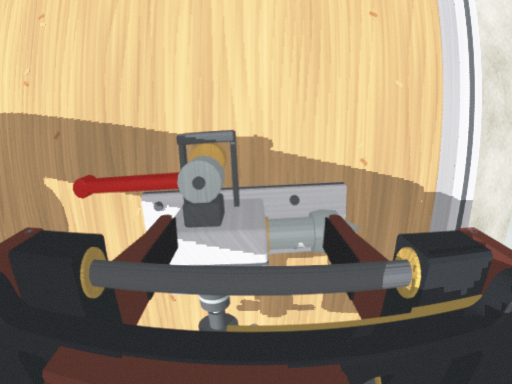

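The wrist view shows the red lever home, with its tip at about (84,187) and the boss at about (201,180). The quill points right, which is world +x. The gripper bar hides the nut, so I measure the lever and boss first.

```bash
cat > h.py <<'E'
from station import env, set_gripper, viewer, workorder
import cv2, numpy as np
from scipy.spatial.transform import Rotation as R
def ray(n,uv,state=None):
    p=viewer.camera_params(n); u,v=uv
    a=(u-p['cx'])/p['fx']; b=(v-p['cy'])/p['fy']
    if n=='wrist':
        r=np.hypot(a,b); k=np.sin(r)/r if r>1e-9 else 1
        d=np.array([a*k,-b*k,-np.cos(r)])
        T=np.eye(4); T[:3,:3]=R.from_quat(state['orientation']).as_matrix(); T[:3,3]=state['tool_pos']
        P=T@p['tool_from_camera']
    else: d=np.array([a,-b,-1.]); P=p['pose']
    return P[:3,3],P[:3,:3]@d
def onz(n,uv,z,state=None):
    o,d=ray(n,uv,state); return o+d*(z-o[2])/d[2]
def proj(n,X,state=None):
    p=viewer.camera_params(n)
    if n=='wrist':
        T=np.eye(4); T[:3,:3]=R.from_quat(state['orientation']).as_matrix(); T[:3,3]=state['tool_pos']
        P=T@p['tool_from_camera']
    else: P=p['pose']
    c=P[:3,:3].T@(np.asarray(X)-P[:3,3]); x,y,w=c[0],-c[1],-c[2]
    if n=='wrist':
        h=np.hypot(x,y);k=np.arctan2(h,w)/h;return p['cx']+p['fx']*x*k,p['cy']+p['fy']*y*k
    return p['cx']+p['fx']*x/w,p['cy']+p['fy']*y/w
def red(img):
    h=cv2.cvtColor(img,cv2.COLOR_BGR2HSV)
    return (((h[...,0]<6)|(h[...,0]>174))&(h[...,1]>170)&(h[...,2]>70)).astype(np.uint8)
E
python3 - <<'E'
from h import *
S=env.read_state()
im=cv2.imread('pics/wrist0.png'); m=red(im); m[:, :60]=0; m[215:]=0
n,l,st,c=cv2.connectedComponentsWithStats(m); i=1+np.argmax(st[1:,4]); print(st[i],c[i])
g=cv2.cvtColor(im,cv2.COLOR_BGR2GRAY)
print(cv2.HoughCircles(cv2.medianBlur(g,3),cv2.HOUGH_GRADIENT,1,20,param1=100,param2=15,minRadius=17,maxRadius=27)[0][:6])
ys,xs=np.where(l==i)
for a in(78,84,90,110,140,170): print(a,ys[xs==a].mean() if (xs==a).any() else None)
for uv,z in(((84,187),118),((201,180),122),((165,182),118),((110,185),118),((180,262),135),((266,262),135),((346,184),24),((142,192),24)): print(uv,onz('wrist',uv,z,S).round(1))
v=im[80:384,60:400]; cv2.imwrite('pics/w0z.png',cv2.resize(v,None,fx=2,fy=2)[:600])
v=cv2.imread('pics/side0.png')[120:240,190:370]; cv2.imwrite('pics/s0z.png',cv2.resize(v,None,fx=4,fy=4,interpolation=2))
E
```

```text
[  73  173  105   25 1609] [124.01305158 183.45618397]
[[198.5 181.5  21.7]
 [205.5 159.5  17.3]
 [210.5 282.5  17.3]]
78 187.5
84 186.5
90 184.0
110 184.0
140 182.5
170 180.5
(84, 187) [455.2   3.6 118. ]
(201, 180) [580.9  10.6 122. ]
(165, 182) [545.6   8.  118. ]
(110, 185) [486.9   5.4 118. ]
(180, 262) [558.7 -66.1 135. ]
(266, 262) [640.3 -64.7 135. ]
(346, 184) [748.3 -14.6  24. ]
(142, 192) [484.4 -25.2  24. ]
```

View pics/w0z.png

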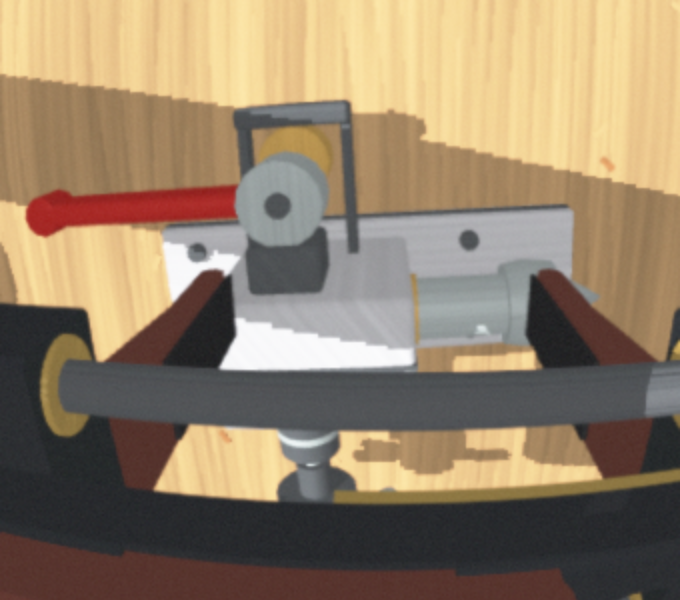

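View pics/s0z.png

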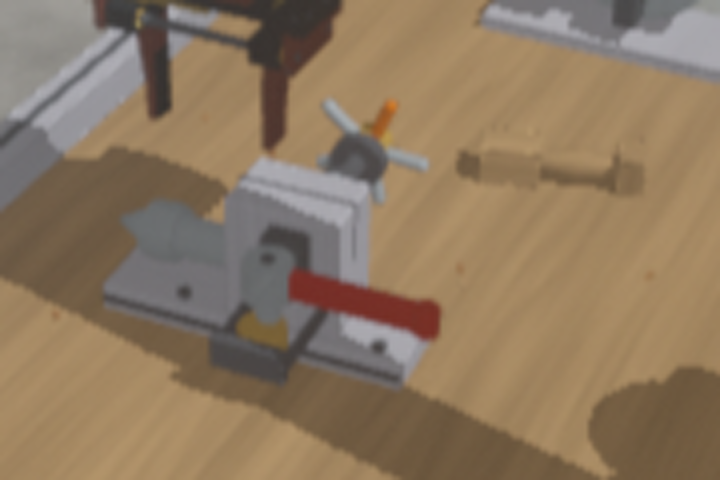

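Measured: pivot at about (580.7, 10) and tailstock yaw at about 0.04 rad. The foot corners agree with this to 3 mm. Next I swing the lever out with shut fingers.

```bash
cat >> h.py <<'E'
TH=0.040
PIV=np.array([580.7,10.0])
def ts(v): # tailstock dir -> world 2d
    c,s=np.cos(TH),np.sin(TH); return np.array([c*v[0]-s*v[1],s*v[0]+c*v[1]])
ORG=PIV-ts((0,78))
def quat(xd):
    x=np.array([xd[0],xd[1],0.])/np.hypot(*xd); z=np.array([0,0,-1.]); return R.from_matrix(np.c_[x,np.cross(z,x),z]).as_quat()
def lev(a,side,gap,rad=115,z=164):
    """tool pose; side -1: behind (pushes open), +1: ahead (pushes home); gap finger face to lever face"""
    u=ts((-np.cos(a),np.sin(a))); n=ts((np.sin(a),np.cos(a)))
    p=PIV+rad*u+side*(6.5+10+gap)*n
    return np.array([p[0],p[1],z]),quat(n)
def st(msg=''):
    s=env.read_state(); print(msg,'t',round(s['time_s'],2),'p',s['tool_pos'].round(1),'F',s['force'].round(2),'T',s['wrist_torque'].round(2)); return s
E
python3 - <<'E'
from h import *
set_gripper(0); s=st('shut'); print(s['width'])
p,q=lev(0,-1,12); 
env.reach([p[0],p[1],240],q); st('above')
env.move_l(p,q,rate=150,f_stop=15); st('down')
for d in range(0,85,14):
    p,q=lev(np.radians(d),-1,0.0)
    r=env.move_l(p,q,rate=120,f_stop=45); st(f'a={d} {r}')
    if r: break
cv2.imwrite('pics/w1.png',viewer.camera('wrist')); cv2.imwrite('pics/sd1.png',viewer.camera('side'))
E
```

```text
shut t 1.49 p [625.    0.  302.7] F [1.03 0.59 0.31] T [ 0.02  0.01 -0.  ]
0.48846734313745144
above t 2.22 p [468.8 -23.2 241. ] F [0.69 0.35 0.61] T [0.01 0.01 0.05]
down t 2.88 p [468.  -23.  164.3] F [-0.49  0.51  0.48] T [-0.02  0.03 -0.01]
a=0 False t 3.12 p [467.2 -10.9 165. ] F [ 0.46 -0.23  0.45] T [-0.    0.06 -0.01]
a=14 False t 3.52 p [465.   17.1 164.4] F [ 1.   -0.01  0.42] T [-0.01  0.01  0.  ]
a=28 False t 3.91 p [469.8  44.7 164. ] F [-0.54 -0.18  0.3 ] T [0.02 0.06 0.01]
a=42 False t 4.3 p [481.4  70.3 163.9] F [-0.85  0.06  0.03] T [ 0.01  0.14 -0.01]
a=56 False t 4.69 p [498.9  92.5 163.8] F [-0.41  0.19 -0.49] T [ 0.04  0.12 -0.02]
a=70 False t 5.08 p [521.3 109.7 163.8] F [-0.55 -0.89 -0.4 ] T [ 0.02  0.11 -0.01]
a=84 False t 5.47 p [547.2 121.1 163.8] F [ 0.81  0.32 -0.65] T [ 0.05  0.16 -0.04]
```

View pics/w1.png

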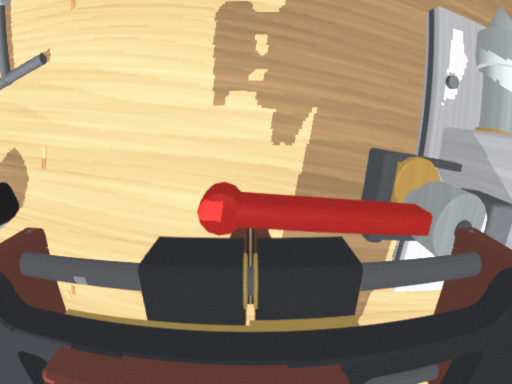

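View pics/sd1.png

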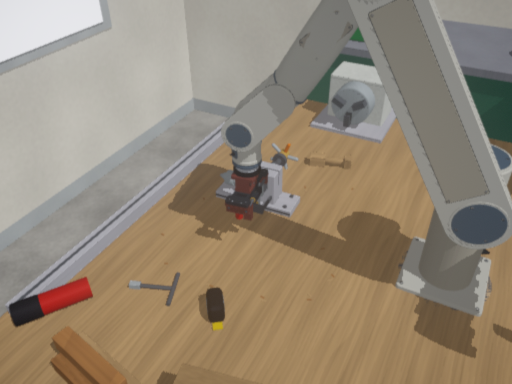

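The lever followed and is now near 84°. I measure its true angle from its far top edge in the wrist picture.

```bash
cat >> h.py <<'E'
def wcam(name):
    s=env.read_state(); im=viewer.camera('wrist'); cv2.imwrite(f'pics/{name}.png',im); return s,im
E
python3 - <<'E'
from h import *
S=env.read_state(); im=cv2.imread('pics/w1.png'); m=red(im)
n,l,stt,c=cv2.connectedComponentsWithStats(m); i=[k for k in range(1,n) if l[213,300]==k][0]; print(stt[i])
P=[]
for u in range(255,400,5):
    v=np.where(l[:,u]==i)[0].min(); P.append(onz('wrist',(u,v-.5),118,S)[:2])
P=np.array(P); d=P[0]-P[-1]
k=np.polyfit(P[:,1],P[:,0],1); ang=np.arctan2(1,k[0]); print('edge dir deg',np.degrees(ang),'resid',np.std(P[:,0]-np.polyval(k,P[:,1])))
print('lever a', 180-np.degrees(ang)+np.degrees(TH), 'edge offset from pivot', (np.polyval(k,PIV[1])-PIV[0])*np.sin(ang))
print('boss',onz('wrist',(452,217),122,S))
v=im[150:290,330:512]; cv2.imwrite('pics/w1z.png',cv2.resize(v,None,fx=4,fy=4,interpolation=2))
E
```

```text
[ 198  183  234   52 8012]
edge dir deg 94.50187954897449 resid 0.14344834038043175
lever a 87.7899516315488 edge offset from pivot 9.195610222268877
boss [584.40485164  19.40123689 122.        ]
```

View pics/w1z.png

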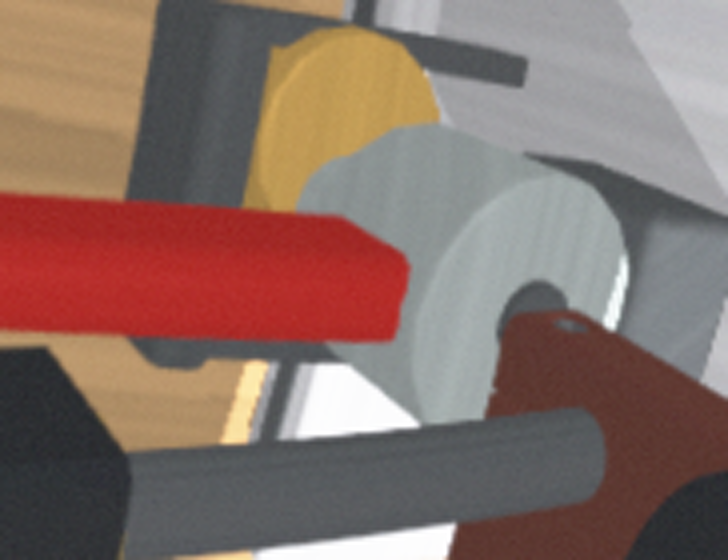

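```bash
python3 - <<'E'
from h import *
S=env.read_state(); im=cv2.imread('pics/w1.png'); m=red(im)
n,l,stt,c=cv2.connectedComponentsWithStats(m); i=l[213,300]
for nm,z,us in(('far low',92,range(255,400,5)),('near top',118,list(range(275,420,5)))):
    P=[]
    for u in us:
        vv=np.where(l[:,u]==i)[0]; v=vv.min()-.5 if z==92 else vv.max()+.5
        P.append(onz('wrist',(u,v),z,S)[:2])
    P=np.array(P); k=np.polyfit(P[:,1],P[:,0],1)
    ang=np.arctan2(1,k[0]); print(nm,'dir',np.degrees(ang),'a',180-np.degrees(ang)+np.degrees(TH),'x at pivot y',np.polyval(k,PIV[1])-PIV[0],np.std(P[:,0]-np.polyval(k,P[:,1])))
print('boss',onz('wrist',(463.7,225),122,S))
E
```

```text
far low dir 94.50187954897459 a 87.7899516315487 x at pivot y 2.6075090975409694 0.17278364553425316
near top dir 94.27221565818354 a 88.01961552233975 x at pivot y -7.413975646789822 0.1512552696673486
boss [581.00468285   8.69239724 122.        ]
```

```bash
python3 - <<'E'
from h import *
p,q=lev(np.radians(84),-1,25)
env.move_l(p,q,rate=200); env.move_l([p[0],p[1],260],q,rate=300)
st()
for tilt in (35,25,15):
    t=np.radians(tilt); z=np.array([0,np.sin(t),-np.cos(t)]); x=np.array([0,np.cos(t),np.sin(t)])
    x[:2]=ts(x[:2]); z[:2]=ts(z[:2])
    qq=R.from_matrix(np.c_[x,np.cross(z,x),z]).as_quat()
    c=np.r_[ORG+ts((0,-130)),105]; P=c-z*250-x*30
    if env.ik(P,qq) is not None:
        print(tilt,P); break
env.reach(P,qq); env.hold(.2)
s,im=wcam('w2'); st()
cv2.imwrite('pics/sc2.png',viewer.camera('scene')); cv2.imwrite('pics/sd2.png',viewer.camera('side'))
E
```

```text
t 6.32 p [524.2 118.  261.5] F [ 0.63 -0.02 -0.09] T [ 0.03  0.09 -0.07]
35 [ 595.7347368  -365.66793558  292.58071798]
 t 8.67 p [ 596.  -365.1  292.8] F [ 0.73 -0.86  0.24] T [-0.24 -0.02 -0.  ]
```

View pics/w2.png

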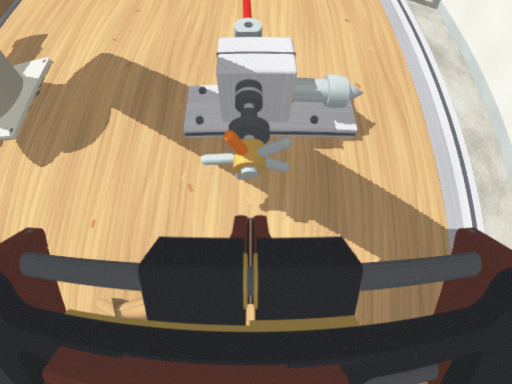

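View pics/sc2.png

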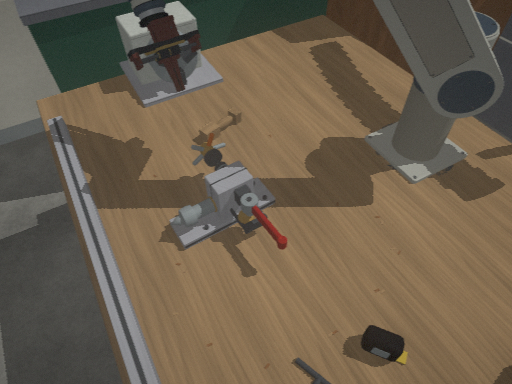

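View pics/sd2.png

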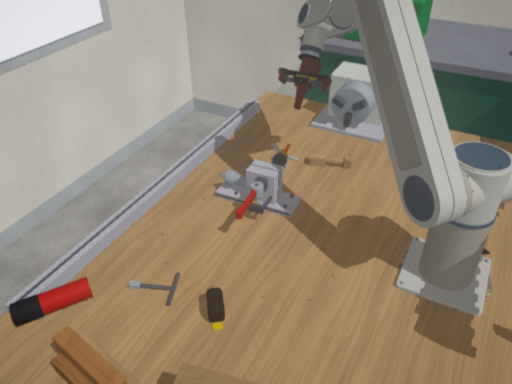

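```bash
python3 - <<'E'
import cv2
im=cv2.imread('pics/w2.png'); cv2.imwrite('pics/w2z.png',cv2.resize(im[110:190,185:315],None,fx=6,fy=6,interpolation=2))
cv2.imwrite('pics/w2y.png',cv2.resize(im[0:150,170:370],None,fx=4,fy=4,interpolation=2))
im=cv2.imread('pics/sc2.png'); cv2.imwrite('pics/sc2z.png',cv2.resize(im[120:260,160:300],None,fx=4,fy=4,interpolation=2))
E
```

```text
(no output)
```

View pics/w2z.png

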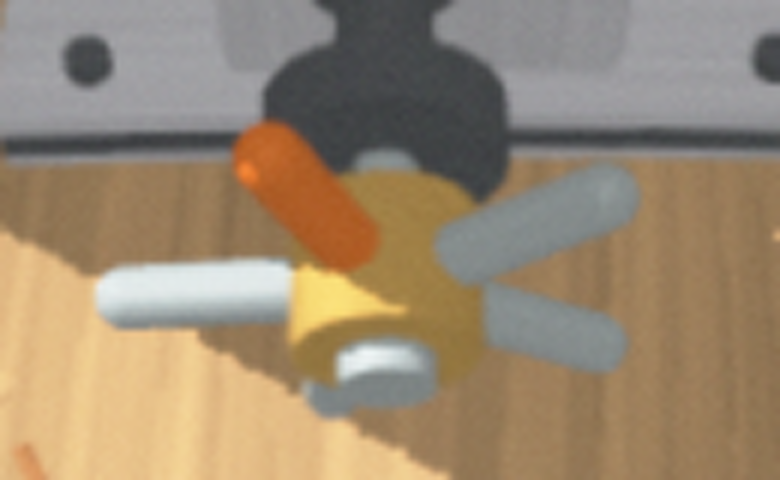

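View pics/w2y.png

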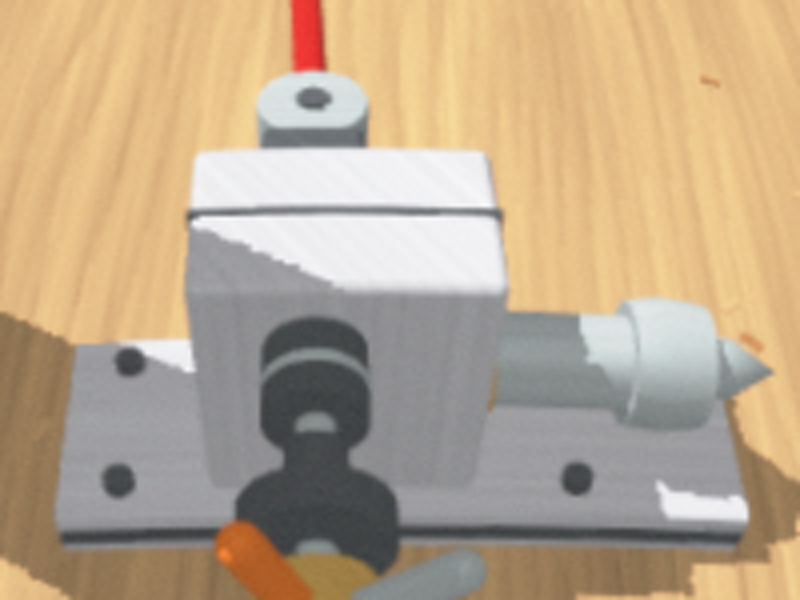

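View pics/sc2z.png

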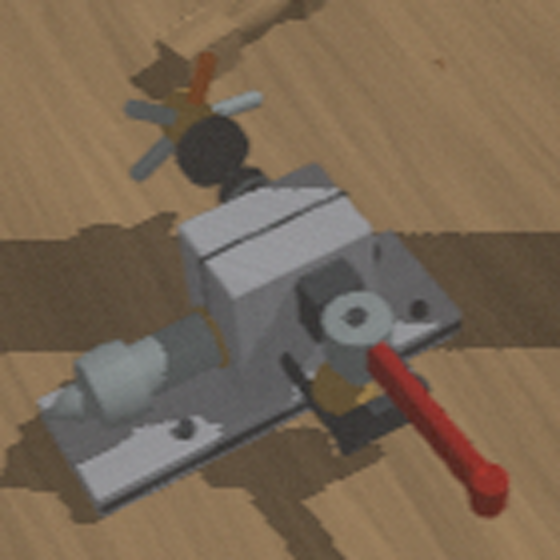

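```bash
cat > meas.py <<'E'
from h import *
from scipy.optimize import least_squares
def nutfit(tips,S,free=True,r=49):
    # tips: list of (uv, index k); angle = a + k*72deg
    def inter(uv,yn):
        o,d=ray('wrist',uv,S); nrm=np.r_[ts((0,1)),0]; p0=np.r_[ORG,0]+nrm*yn
        t=nrm@(p0-o)/(nrm@d); X=o+t*d; return np.r_[ts((1,0)),0]@(X-p0), X[2]-105
    def f(v):
        yn,x0,z0,a=v; e=[]
        for uv,k in tips:
            x,z=inter(uv,yn); b=a+k*2*np.pi/5; e+=[x-x0-r*np.sin(b),z-z0-r*np.cos(b)]
        return e+[z0/3,x0/5]
    best=min((least_squares(f,[-130,0,0,a0]) for a0 in np.arange(0,6.3,.3)),key=lambda s:s.cost)
    return best.x,np.sqrt(2*best.cost)
E
python3 - <<'E'
from meas import *
S=env.read_state()
for nm,uv,z,e in(('f-l',(185.5,131.2),24,(-100,-45)),('f-r',(356.8,130.5),24,(170,-45)),('ff-l',(189.5,86.3),24,(-100,45)),('h nl',(217.5,73.3),135,(-40,-35)),('h nr',(296.8,72.5),135,(60,-35)),('h fl',(219.3,38),135,(-40,35)),('h fr',(292.5,38),135,(60,35)),('boss',(248.3,24.5),122,(0,78))):
    X=onz('wrist',uv,z,S)[:2]; print(nm,X.round(1),'exp',(ORG+ts(e)).round(1),(X-ORG-ts(e)).round(1))
v,c=nutfit([((229.7,135.8),0),((287,142.5),1),((285,167.5),2),((204.7,159.5),4)],S); print(v,np.degrees(v[3])%360,c)
# scene cam lever + corners
for nm,uv,z in(('boss',(160+356/4,120+318/4),122),('tip top',(160+490/4,120+473/4),118),('foot+x+y',(160+100/4,120+500/4),24),('foot-x+y',(160+462/4,120+322/4),24)):
    print(nm,onz('scene',uv,z).round(1))
im=cv2.imread('pics/sc2.png');m=red(im);n,l,s,c=cv2.connectedComponentsWithStats(m);print([ (x.tolist()) for x in s[1:] if x[4]>40])
print('spindle',onz('side',(312,161),19),onz('side',(347,163),19))
E
```

```text
f-l [ 489.8 -123.1] exp [ 485.7 -116.9] [ 4.1 -6.2]
f-r [ 752.6 -107.9] exp [ 755.5 -106.1] [-2.9 -1.8]
ff-l [482.6 -33.2] exp [482.1 -27. ] [ 0.5 -6.2]
h nl [ 547.5 -109.4] exp [ 545.3 -104.5] [ 2.3 -4.9]
h nr [ 642.5 -103.3] exp [ 645.2 -100.5] [-2.7 -2.8]
h fl [542.6 -41.5] exp [542.5 -34.6] [ 0.2 -6.9]
h fr [640.4 -36.5] exp [642.4 -30.6] [-2.  -5.9]
boss [579.1   7.5] exp [580.7  10. ] [-1.6 -2.5]Traceback (most recent call last):
  File "<stdin>", line 5, in <module>
  File "meas.py", line 13, in nutfit
    best=min((least_squares(f,[-130,0,0,a0]) for a0 in np.arange(0,6.3,.3)),key=lambda s:s.cost)
  File "meas.py", line 13, in <genexpr>
    best=min((least_squares(f,[-130,0,0,a0]) for a0 in np.arange(0,6.3,.3)),key=lambda s:s.cost)
              ~~~~~~~~~~~~~^^^^^^^^^^^^^^^^^
    return func(*args, **kwargs)
    result = trf(vector_fun.fun, vector_fun.jac, x0, f0, J0, lb, ub, ftol, xtol,
                 gtol, max_nfev, x_scale, loss_function, tr_solver,
                 tr_options.copy(), verbose, callback=callback_wrapped)
    return trf_no_bounds(
        fun, jac, x0, f0, 
[... 851 characters left out ...]
          ^^^^^^^
    f = np.atleast_1d(self.fun(x, *self.args, **self.kwargs))
                      ~~~~~~~~^^^^^^^^^^^^^^^^^^^^^^^^^^^^^^
    return np.atleast_1d(self.fun(x))
                         ~~~~~~~~^^^
    return self.f(x, *self.args, **self.kwargs)
           ~~~~~~^^^^^^^^^^^^^^^^^^^^^^^^^^^^^^
  File "meas.py", line 11, in f
    x,z=inter(uv,yn); b=a+k*2*np.pi/5; e+=[x-x0-r*np.sin(b),z-z0-r*np.cos(b)]
        ~~~~~^^^^^^^
  File "meas.py", line 6, in inter
    o,d=ray('wrist',uv,S); nrm=np.r_[ts((0,1)),0]; p0=np.r_[ORG,0]+nrm*yn
        ~~~^^^^^^^^^^^^^^
  File "h.py", line 5, in ray
    p=viewer.camera_params(n); u,v=uv
ValueError: time passes only in moves, steps and waits
```

```bash
python3 - <<'E'
s=open('h.py').read()
s=s.replace("def ray(","_C={}\ndef cp(n):\n    if n not in _C: _C[n]=viewer.camera_params(n)\n    return _C[n]\ndef ray(",1).replace("p=viewer.camera_params(n)","p=cp(n)")
open('h.py','w').write(s)
E
python3 - <<'E'
from meas import *
S=env.read_state()
v,c=nutfit([((229.7,135.8),0),((287,142.5),1),((285,167.5),2),((204.7,159.5),4)],S); print(v,np.degrees(v[3])%360,c)
for nm,uv,z in(('boss',(160+356/4,120+318/4),122),('tip top',(160+490/4,120+473/4),118),('foot+x+y',(160+100/4,120+500/4),24),('foot-x+y',(160+462/4,120+322/4),24)):
    print(nm,onz('scene',uv,z).round(1))
print('spindle',onz('side',(312,161),19),onz('side',(347,163),19))
im=cv2.imread('pics/sd2.png'); cv2.imwrite('pics/sd2z.png',cv2.resize(im[135:225,205:305],None,fx=6,fy=6,interpolation=2))
E
```

```text
[-140.68217287    0.20504433    2.79524903   -0.39995082] 337.08450600864484 1.7501187444339048
boss [576.3   9.1 122. ]
tip top [563.6 135.8 118. ]
foot+x+y [744.2 -14.4  24. ]
foot-x+y [482.1 -21.6  24. ]
spindle [ 533.09588255 -340.54224559   19.        ] [ 414.31817012 -385.93139132   19.        ]
```

View pics/sd2z.png

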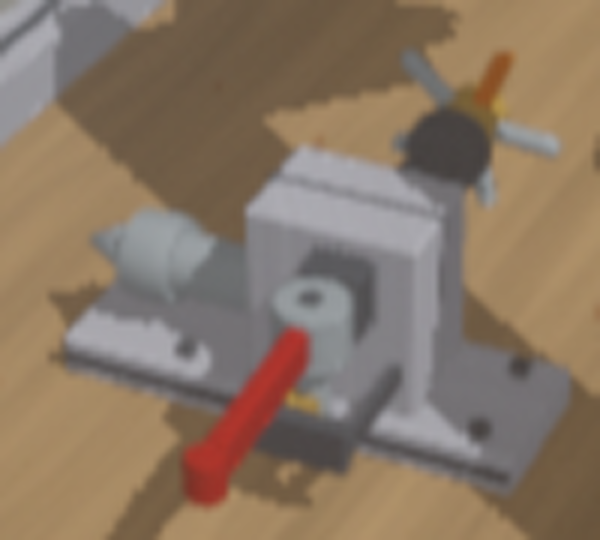

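```bash
python3 - <<'E'
from meas import *
f=lambda x,y:(205+x/6,135+y/6)
A=onz('side',f(66,342),24);B=onz('side',f(512,475),24);C=onz('side',f(310,297),122);D=onz('side',f(204,462),118);E=onz('side',f(300,335),118)
print(A,B,C,D,E); d=(A-B)[:2]; print('foot yaw',np.degrees(np.arctan2(d[1],d[0])),np.hypot(*d)); d=(D-C)[:2]; print('lever dir',np.degrees(np.arctan2(d[1],d[0])),np.hypot(*d))
# wrist initial, foot far edge fit via several pts
E
```

```text
[743.85137834 -11.72603244  24.        ] [474.54657625 -18.79416734  24.        ] [578.83334447   8.12181961 122.        ] [564.13391032 144.39659489 118.        ] [570.75105522  34.40804748 118.        ]
foot yaw 1.5034316000395676 269.3975407431596
lever dir 96.15647121472608 137.06526818287858
```

```bash
sed -i 's/^PIV=.*/PIV=np.array([579.3,8.5])/' h.py; python3 - <<'E'
from meas import *
p,q=lev(np.radians(80),-1,20)
env.reach([p[0],p[1],250],q); env.move_l(p,q,rate=200,f_stop=15); 
p,q=lev(np.radians(84),-1,3); env.move_l(p,q,rate=150)
p,q=lev(np.radians(89),-1,0); print(env.move_l(p,q,rate=60,f_stop=30)); st()
p,q=lev(np.radians(84),-1,20); env.move_l(p,q,rate=200); p[2]=260; env.move_l(p,q,rate=300)
# top view: tool x=-y side? look from above lever
c=ORG+ts((20,-150)); q=quat(ts((0,1))); env.reach([c[0],c[1],330],q); env.hold(.2)
wcam('w3'); st()
E
```

```text
False
 t 12.07 p [555.5 122.1 164.1] F [-0.55 -0.04  0.18] T [-0.07  0.32  0.04]
 t 14.85 p [ 608.5 -218.   329.9] F [ 0.09  0.02 -0.15] T [-0.03  0.02  0.03]
```

View pics/w3.png

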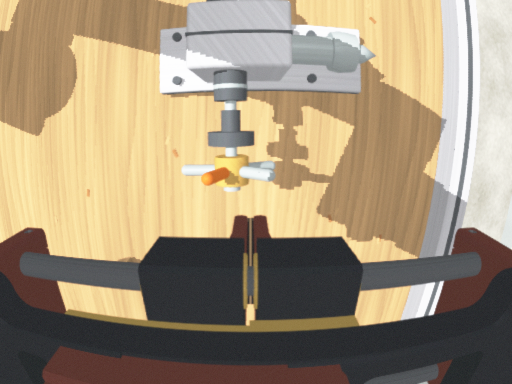

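```bash
python3 - <<'E'
from meas import *
S=env.read_state()
sc=viewer.camera('scene'); sd=viewer.camera('side'); cv2.imwrite('pics/sc3.png',sc); cv2.imwrite('pics/sd3.png',sd)
for n,im in(('scene',sc),('side',sd)):
    m=red(im); k,l,s,c=cv2.connectedComponentsWithStats(m)
    for i in range(1,k):
        if s[i,4]>60: print(n,s[i],c[i].round(1))
cv2.imwrite('pics/c3.png',np.hstack([cv2.resize(sc[150:250,165:290],(500,400),interpolation=2)]))
cv2.imwrite('pics/d3.png',cv2.resize(sd[150:225,205:305],None,fx=6,fy=6,interpolation=2))
a=onz('wrist',(161,92.5),24,S);b=onz('wrist',(360,92),24,S);print(a,b,np.degrees(np.arctan2(*(b-a)[1::-1])),ORG+ts((-100,-45)),ORG+ts((170,-45)))
a=onz('wrist',(189,66),135,S);b=onz('wrist',(292,65),135,S);print(a,b,np.degrees(np.arctan2(*(b-a)[1::-1])),ORG+ts((-40,-35)))
print('nut hub',onz('wrist',(232,165),123,S), ORG+ts((0,-140)))
E
```

```text
scene [253 206  31  41 165] [269.8 228.5]
side [234 190  21  28 188] [243.5 204.5]
side [  38  278   54   37 1065] [ 64.5 295.6]
[ 487.5869613  -119.48662654   24.        ] [ 752.66832349 -105.85290758   24.        ] 2.94425398872226 [ 484.29867744 -118.40054654] [ 754.08270624 -107.60342631]
[ 547.98995539 -104.15288366  135.        ] [ 643.29233862 -100.19555175  135.        ] 2.3777814026514683 [ 543.8507905  -106.00918542]
nut hub [ 590.86618248 -198.79537301  123.        ] [ 588.01767485 -209.32562325]
```

View pics/c3.png

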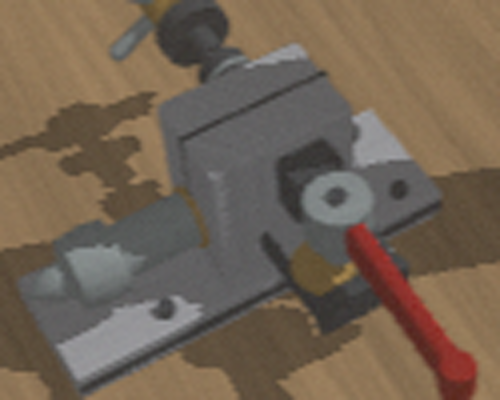

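View pics/d3.png

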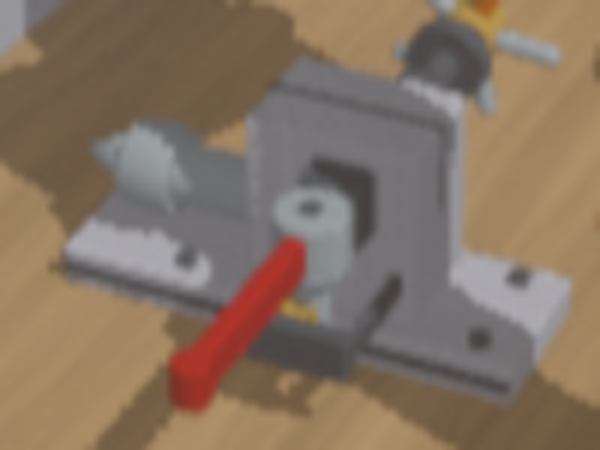

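```bash
python3 - <<'E'
from meas import *
for n,f,b,t,e1,e2 in(('scene',lambda x,y:(165+x/4,150+y/4),(337,196),(458,362),(82,380),(440,203)),('side',lambda x,y:(205+x/6,150+y/6),(312,208),(190,362),(66,255),(512,387))):
    B=onz(n,f(*b),122);T=onz(n,f(*t),118);A=onz(n,f(*e1),24);C=onz(n,f(*e2),24)
    d=(T-B)[:2];g=(A-C)[:2]; ld=np.degrees(np.arctan2(d[1],d[0]));yw=np.degrees(np.arctan2(g[1],g[0]))
    print(n,'lever',ld,np.hypot(*d),'yaw',yw,np.hypot(*g),'rel a',180-ld+yw,B)
E
```

```text
scene lever 91.27869150575545 129.35373069940331 yaw 1.7072888115913567 259.59808593054817 rel a 90.42859730583591 [575.12106467   8.10081045 122.        ]
side lever 91.6163660062113 132.49973798965308 yaw 1.6963492619711946 268.6326755091258 rel a 90.0799832557599 [577.52079312   8.42849531 122.        ]
```

```bash
python3 - <<'E'
from meas import *
S=env.read_state()
im=cv2.imread('pics/w3.png'); cv2.imwrite('pics/w3z.png',cv2.resize(im[120:200,170:290],None,fx=6,fy=6,interpolation=2))
E
```

```text
(no output)
```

View pics/w3z.png

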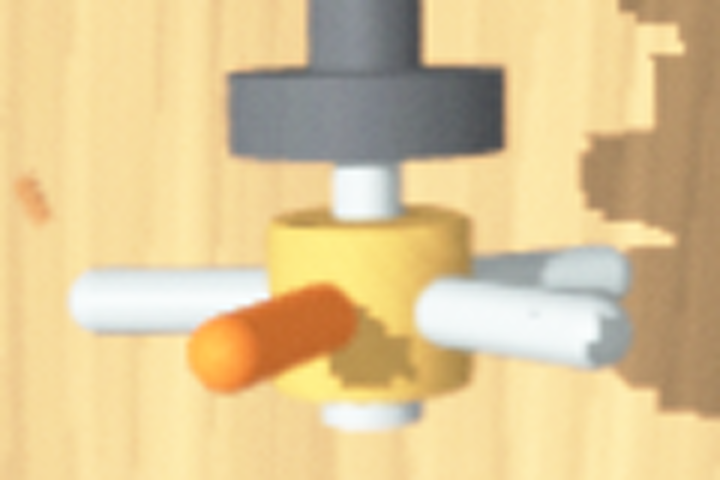

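```bash
python3 - <<'E'
from meas import *
S=env.read_state()
g=lambda x,y:(170+x/6,120+y/6)
v,c=nutfit([(g(225,352),0),(g(103,300),4),(g(602,325),1),(g(602,275),2)],S); print(v,np.degrees(v[3]),c)
print(ORG+ts((v[1],v[0])))
E
```

```text
[-137.81133828    1.86072483   -1.4294632     5.94279112] 340.49684953817786 6.211506333169525
[ 589.78938818 -207.06430308]
```

Lever stands at 90.1–90.4°, measured relative to the foot in two cameras. The nut's middle is at about (589.3, -208), and the spokes lean at -22° and 50° among others. The hub-to-disc gap of about 9 mm suggests the bite is about 3 rad away. First stroke comes next.

```bash
cat > nut.py <<'E'
from meas import *
NC=np.array([589.3,-208.0]); NZ=105.; HW=10
Q=quat(ts((1,0)))
def top(a,xl,xr):
    s=np.linspace(0,49,200); best=-1e9
    cx,cz=s*np.sin(a),s*np.cos(a)
    for x in np.linspace(xl,xr,41):
        d=np.abs(cx-x); k=d<=6
        if k.any(): best=max(best,(cz[k]+np.sqrt(36-d[k]**2)).max())
    return best
def pose(xl,ztip,adv=0):
    """xl: left face of finger in tailstock x from the nut axis; ztip rel axis; adv rad tightened so far"""
    p=NC+ts((xl+HW,-4+3*adv)); return [p[0],p[1],NZ+ztip+80]
def XL(a): return max(28,49*np.sin(a-1.2566)+10)
def where(p): # spoke lean implied by finger position
    l=ts((1,0))@(p[:2]-NC)-HW; z=p[2]-80-NZ
    A=np.radians(np.arange(20,130,.5)); T=np.array([top(a,l,l+20) for a in A]); k=np.argmax(T<=z) if (T<=z).any() else -1
    return np.degrees(A[k]),l,z
E
python3 - <<'E'
from nut import *
r=np.radians
print([(a,XL(r(a)),round(top(r(a),XL(r(a)),XL(r(a))+20),1)) for a in(40,50,70,90,94,104,112)])
env.reach(pose(28,75),Q); st('hover')
print(env.move_l(pose(28,50),Q,rate=120,f_stop=10))
h=env.move_l(pose(28,top(r(94),28,48),.4),Q,rate=40,f_stop=3); s=st(f'down {h}'); print(where(s['tool_pos']))
E
```

```text
[(40, 28, np.float64(43.5)), (50, 28, np.float64(37.5)), (70, 28, np.float64(22.8)), (90, 28, np.float64(6.0)), (94, np.float64(28.357406840258527), np.float64(4.0)), (104, np.float64(35.967583993722215), np.float64(-2.8)), (112, np.float64(41.497983997653925), np.float64(-10.3))]
hover t 16.37 p [ 627.5 -210.6  260.2] F [0.81 0.86 1.04] T [ 0.01  0.05 -0.  ]
False
down True t 17.28 p [ 627.6 -210.2  220. ] F [-0.41 -1.75  0.95] T [-0.12  0.19  0.02]
(np.float64(20.0), np.float64(28.19343447899702), np.float64(35.00283246756399))
```

```bash
sed -i 's/np.arange(20,130,.5)/np.arange(38,130,.5)/' nut.py; python3 - <<'E'
from nut import *
r=np.radians
h=env.move_l(pose(28,top(r(94),28,48),.5),Q,rate=40,f_stop=5); s=st(f'down {h}'); print(where(s['tool_pos']))
if not h:
    h=env.move_l(pose(41.5,top(r(112),41.5,61.5),.9),Q,rate=40,f_stop=5); s=st(f'diag {h}'); print(where(s['tool_pos']))
cv2.imwrite('pics/sd4.png',cv2.resize(viewer.camera('side')[120:240,190:370],None,fx=4,fy=4,interpolation=2))
wcam('w4')
E
```

```text
down False t 18.23 p [ 626.9 -208.9  188.8] F [-0.99 -0.5   0.65] T [0.04 0.08 0.  ]
(np.float64(95.0), np.float64(27.561058050838746), np.float64(3.7776859855026714))
diag False t 18.87 p [ 640.9 -207.1  174.4] F [0.9  0.25 1.15] T [0.02 0.07 0.02]
(np.float64(38.0), np.float64(41.554646248453196), np.float64(-10.617986850054166))
```

View pics/w4.png

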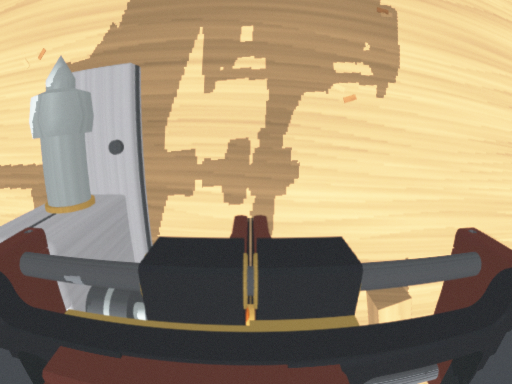

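View pics/sd4.png

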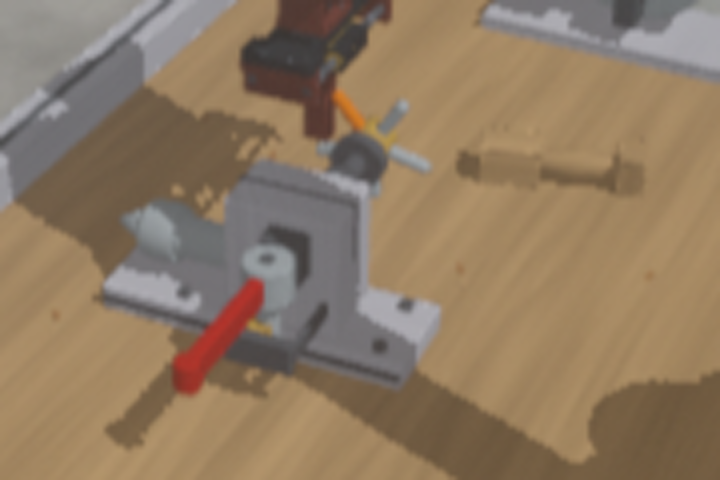

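```bash
cat >> nut.py <<'E'
r=np.radians
def stroke(adv,F=4.0,rate=35,a0=40,a1=112):
    """returns (tripped, adv)"""
    s=env.read_state()
    if s['tool_pos'][2]<NZ+80+50: env.move_l([s['tool_pos'][0],s['tool_pos'][1],NZ+80+56],Q,rate=200)
    env.move_l(pose(28,54,adv),Q,rate=200)
    env.move_l(pose(28,46,adv),Q,rate=60)
    env.hold(.1)
    trips=0
    for (xl,a) in((28,94),(41.5,a1)):
        while True:
            h=env.move_l(pose(xl,top(r(a),xl,xl+20),adv+r(a-a0)),Q,rate=rate,f_stop=F)
            s=st(f'  to {a} {h}')
            w=where(s['tool_pos']); 
            if not h: break
            print('   trip at lean',np.round(w,1)); trips+=1
            if trips>=2: return True,adv+r(w[0]-a0)
    return False,adv+r(a1-a0)
E
python3 - <<'E'
from nut import *
print(stroke(1.08))
E
```

```text
to 94 True t 20.5 p [ 628.1 -207.1  226.4] F [2.29 0.5  1.89] T [ 0.02 -0.17  0.01]
   trip at lean [44.  28.8 41.4]
  to 94 True t 20.82 p [ 629.  -207.1  225. ] F [ 1.81 -0.28  4.6 ] T [ 0.12 -0.11 -0.  ]
   trip at lean [46.5 29.7 40. ]
(True, np.float64(1.1934464013796315))
```

```bash
python3 - <<'E'
from nut import *
s=env.read_state(); p=s['tool_pos']
env.move_l([p[0],p[1],NZ+80+60],Q,rate=200)
# look: shift so the camera sees nut (camera at tool +x, fingers in view) -> move +y.. use side cam
cv2.imwrite('pics/sd5.png',cv2.resize(viewer.camera('side')[135:185,255:320],None,fx=10,fy=10,interpolation=2)); st()
E
```

```text
t 21.12 p [ 628.8 -207.   244.6] F [ 0.07  1.04 -0.33] T [ 0.08  0.1  -0.01]
```

View pics/sd5.png

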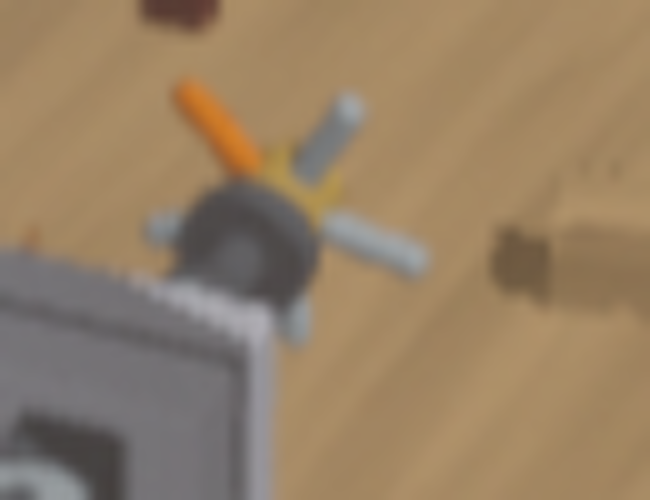

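```bash
cat >> nut.py <<'E'
def sidefit(tips,cam='side'):
    """tips: [(uv,k)], k spokes on from spoke 0 in +lean order; fits lean of spoke 0 and y shift with 2-px bias"""
    def f(v):
        a,y,du,dv=v; e=[]
        for uv,k in tips:
            b=a+k*2*np.pi/5; q=NC+ts((49*np.sin(b),y)); u=proj(cam,[q[0],q[1],NZ+49*np.cos(b)])
            e+=[u[0]+du-uv[0],u[1]+dv-uv[1]]
        return e+[y/15]
    s=min((least_squares(f,[a0,0,0,0]) for a0 in np.arange(0,6.3,.6)),key=lambda s:s.cost); return np.degrees(s.x[0])%360,s.x[1:],s.cost
E
python3 - <<'E'
from nut import *
g=lambda x,y:(255+x/10,135+y/10)
print(sidefit([(g(187,92),0),(g(160,228),1),(g(297,330),2),(g(415,263),3),(g(347,110),4)]))
E
```

```text
(np.float64(43.886099894452556), array([ 1.8595311 , -0.15936492,  0.61204873]), np.float64(0.34462779229034524))
```

```bash
cat >> nut.py <<'E'
def XL(a): return max(49*np.sin(a)-12, 49*np.sin(a-1.2566)+10)
def seg(a,adv,F,rate):
    x=XL(r(a)); return env.move_l(pose(x,top(r(a),x,x+20),adv),Q,rate=rate,f_stop=F)
def stroke(adv,a0,F=4.0,rate=35,a1=112,up=True):
    """spoke at lean a0 deg now; returns tripped, lean, adv"""
    s=env.read_state(); p=s['tool_pos']; x0=XL(r(a0)); z0=top(r(a0),x0,x0+20)
    if up:
        if p[2]<NZ+80+50: env.move_l([p[0],p[1],NZ+80+56],Q,rate=200)
        env.move_l(pose(x0-2,z0+8,adv),Q,rate=200)
        env.move_l(pose(x0-2,z0+3,adv),Q,rate=60); env.hold(.1)
    trips=0; last=None
    for a in [b for b in(60,76,92,102) if a0+6<b<a1-4]+[a1]:
        while True:
            h=seg(a,adv+r(a-a0),F,rate); s=st(f'  to {a} {h}'); 
            if not h: break
            w=where(s['tool_pos']); print('   trip at lean',np.round(w,1)); trips+=1
            if last is not None and w[0]-last<4: return True,w[0],adv+r(w[0]-a0)
            last=w[0]
            if trips>4: return True,w[0],adv+r(w[0]-a0)
    return False,a1,adv+r(a1-a0)
E
python3 - <<'E'
from nut import *
print(stroke(1.15,44))
E
```

```text
to 60 True t 22.06 p [ 626.1 -207.   223.4] F [ 3.67 -0.51  5.47] T [-0.02 -0.5  -0.  ]
   trip at lean [49.  26.8 38.4]
  to 60 False t 22.47 p [ 629.5 -206.1  215.4] F [ 1.44 -0.14  2.82] T [ 0.04 -0.08 -0.04]
  to 76 False t 23.01 p [ 634.3 -204.9  202.2] F [-0.31  0.2  -0.46] T [ 0.09  0.02 -0.06]
  to 92 False t 23.53 p [ 635.8 -204.1  189.3] F [ 0.2  -0.23  0.59] T [0.09 0.07 0.08]
  to 102 False t 23.87 p [ 635.  -203.6  183.3] F [1.18 0.32 0.58] T [0.04 0.01 0.01]
  to 112 False t 24.32 p [ 640.6 -202.9  174.3] F [-0.13 -0.26  1.78] T [ 0.02  0.13 -0.04]
(False, 112, np.float64(2.3368238913561443))
```

```bash
python3 - <<'E'
from nut import *
s=env.read_state(); p=s['tool_pos']
env.move_l([p[0],p[1],NZ+80+56],Q,rate=200)
cv2.imwrite('pics/sd6.png',cv2.resize(viewer.camera('side')[135:185,255:320],None,fx=10,fy=10,interpolation=2)); st()
E
```

```text
t 24.85 p [ 639.9 -202.6  239.9] F [-0.76 -0.34  0.12] T [ 0.05  0.07 -0.04]
```

View pics/sd6.png

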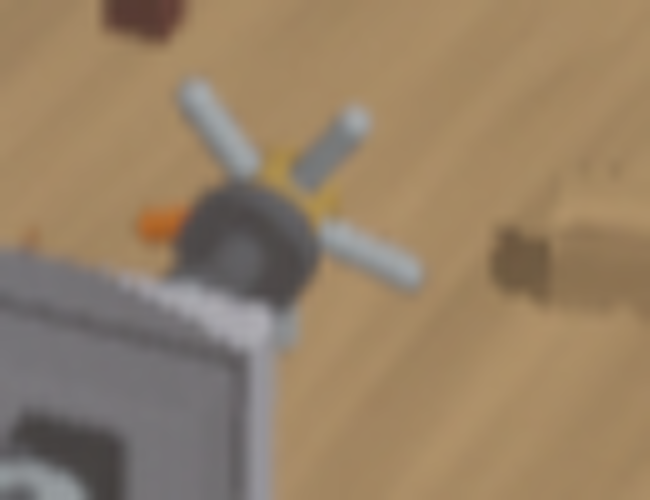

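```bash
python3 - <<'E'
from nut import *
g=lambda x,y:(255+x/10,135+y/10)
print(sidefit([(g(195,92),0),(g(152,225),1),(g(285,330),2),(g(408,275),3),(g(352,120),4)]))
E
```

```text
(np.float64(39.71304008193306), array([ 1.15984357, -0.51893429,  1.09181861]), np.float64(0.25335250089584643))
```

```bash
python3 - <<'E'
from nut import *
print(stroke(2.34,40,F=4))
E
```

```text
to 60 True t 25.83 p [ 622.8 -203.5  225.8] F [ 3.26 -0.79  2.45] T [-0.02 -0.34 -0.06]
   trip at lean [45.  23.7 40.8]
  to 60 False t 26.35 p [ 628.7 -202.3  214.8] F [-0.78 -1.11  0.67] T [-0.11  0.19  0.02]
  to 76 False t 26.89 p [ 634.5 -201.1  202.4] F [-0.24 -0.19  0.28] T [ 0.13  0.08 -0.02]
  to 92 False t 27.42 p [ 635.7 -200.3  189.3] F [-1.16 -0.21 -0.28] T [0.06 0.06 0.04]
  to 102 False t 27.75 p [ 634.9 -199.9  183.3] F [0.57 0.76 0.28] T [-0.04  0.01  0.  ]
  to 112 False t 28.2 p [ 640.5 -199.1  174.3] F [0.54 0.33 1.27] T [ 0.06  0.   -0.03]
(False, 112, np.float64(3.596637061435917))
```

```bash
python3 - <<'E'
from nut import *
print(stroke(3.6,40,F=4,a1=112))
cv2.imwrite('pics/sd7.png',cv2.resize(viewer.camera('side')[135:185,255:320],None,fx=10,fy=10,interpolation=2))
E
```

```text
to 60 True t 29.67 p [ 622.6 -199.8  225.8] F [1.98 0.41 2.77] T [-0.04 -0.25 -0.04]
   trip at lean [45.  23.6 40.8]
  to 60 False t 30.18 p [ 629.2 -198.4  215. ] F [1.83 0.44 2.18] T [ 0.04 -0.12  0.02]
  to 76 False t 30.73 p [ 634.3 -197.5  202.5] F [1.92 0.05 0.93] T [ 0.01 -0.11  0.05]
  to 92 False t 31.25 p [ 635.5 -196.5  189.2] F [ 0.83 -0.61  1.39] T [ 0.02 -0.1  -0.04]
  to 102 False t 31.58 p [ 634.8 -196.1  183.3] F [1.85 0.16 1.85] T [ 0.02 -0.35 -0.03]
  to 112 True t 31.79 p [ 635.9 -196.   181.3] F [ 0.95 -0.1   1.8 ] T [ 0.03 -0.03  0.02]
   trip at lean [38.  37.  -3.7]
(True, np.float64(38.0), np.float64(3.5650934149601134))
```

View pics/sd7.png

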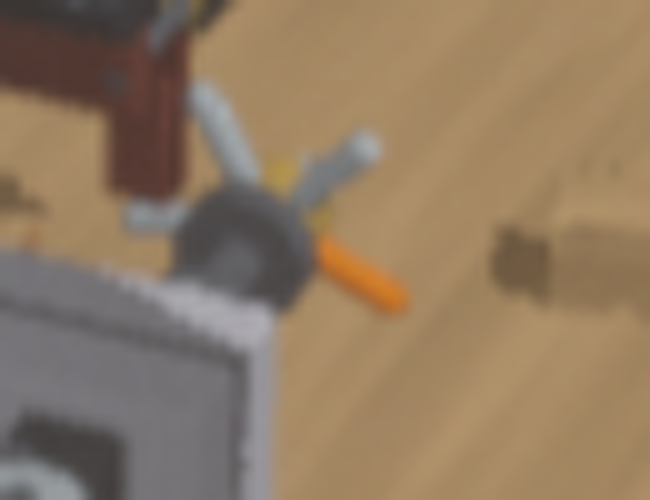

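```bash
sed -i 's/k=np.argmax(T<=z)/k=np.argmax((T<=z)\&(T>-1e3))/' nut.py; python3 - <<'E'
from nut import *
s=env.read_state(); p=s['tool_pos'].copy(); print(where(p))
env.move_l([p[0],p[1],p[2]+4],Q,rate=60); env.hold(.15); F0=np.mean([ (env.hold(.02),env.read_state()['force'])[1] for _ in range(4)],0); print('F0',F0.round(2))
for a in (106,109,112):
    h=seg(a,4.75,4,15); F=[]
    for _ in range(4): env.hold(.02); F.append(env.read_state()['force'])
    s=env.read_state(); print(a,h,(np.mean(F,0)-F0).round(2),np.round(where(s['tool_pos']),1),s['time_s'])
    if h: break
E
```

```text
(np.float64(105.00000000000001), np.float64(37.07324766135317), np.float64(-3.4735976046058568))
F0 [ 0.02 -0.28 -0.31]
106 False [-0.38 -0.47  2.68] [106.   37.4  -4.4] 32.8583
109 False [-0.59 -0.4   3.76] [109.   39.6  -7.2] 33.3083
112 False [-0.71 -0.05  3.9 ] [112.   41.6 -10.4] 33.7667
```

```bash
python3 - <<'E'
from nut import *
for F in (2.5,3.2):
    p=env.read_state()['tool_pos']
    x=XL(r(112)); env.move_l(pose(x,top(r(112),x,x+20)+4,4.86),Q,rate=60); env.hold(.15)
    F0=np.mean([ (env.hold(.02),env.read_state()['force'])[1] for _ in range(4)],0)
    h=seg(114,4.9,F,15); G=[]
    for _ in range(4): env.hold(.02); G.append(env.read_state()['force'])
    s=env.read_state(); print(F,h,(np.mean(G,0)-F0).round(2),np.round(where(s['tool_pos']),1),s['time_s'])
E
```

```text
2.5 True [-0.15  0.37  2.24] [110.   41.7  -8.8] 34.5833
3.2 True [-0.98 -0.55  2.48] [111.   41.9  -9.4] 35.425
```

The nut has bitten at about 4.5 rad. It now resists more than 3.2 N at 43 mm without turning, about 0.17 Nm or about 0.35 rad past the bite. Next I swing the lever home.

```bash
python3 - <<'E'
from nut import *
p=env.read_state()['tool_pos']
env.move_l([p[0]+3,p[1],NZ+80+90],Q,rate=250)
cv2.imwrite('pics/sd8.png',cv2.resize(viewer.camera('side')[120:240,190:370],None,fx=4,fy=4,interpolation=2))
p,q=lev(np.radians(90),1,15); env.reach([p[0],p[1],270],q); env.move_l(p,q,rate=250,f_stop=15); st('down')
p,q=lev(np.radians(90),1,2); env.move_l(p,q,rate=120,f_stop=15); env.hold(.1); st('near')
for d in range(78,2,-13):
    p,q=lev(np.radians(d),1,0); h=env.move_l(p,q,rate=100,f_stop=35); st(f'{d} {h}')
    if h: break
E
```

```text
down t 37.83 p [606.9 123.9 164.4] F [ 0.42 -0.26 -0.7 ] T [ 0.05  0.07 -0.02]
near t 38.18 p [594.3 124.2 165.6] F [ 2.69 -2.19  1.31] T [-0.07 -0.12 -0.02]
78 False t 38.6 p [568.2 124.1 165.2] F [ 4.1  -1.79  2.76] T [-0.13 -0.52 -0.01]
65 False t 39.02 p [543.1 118.1 164.8] F [ 6.87 -3.5  -0.36] T [-0.51 -1.2   0.02]
52 False t 39.43 p [520.7 107.1 165.3] F [10.33 -1.26  2.45] T [-0.23 -1.3   0.08]
39 False t 39.85 p [496.6  90.4 163.9] F [0.05 0.05 0.  ] T [0.02 0.04 0.05]
26 False t 40.27 p [480.1  69.9 163.7] F [0.11 0.05 0.52] T [ 0.01  0.05 -0.03]
13 False t 40.68 p [469.   46.2 163.8] F [0.98 0.38 0.  ] T [0.03 0.03 0.04]
```

View pics/sd8.png

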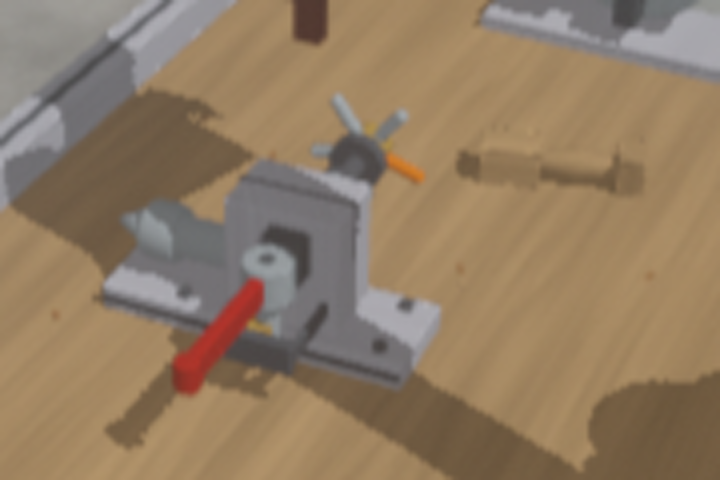

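```bash
python3 - <<'E'
from nut import *
wcam('w9'); cv2.imwrite('pics/sc9.png',viewer.camera('scene'))
E
```

```text
(no output)
```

View pics/w9.png

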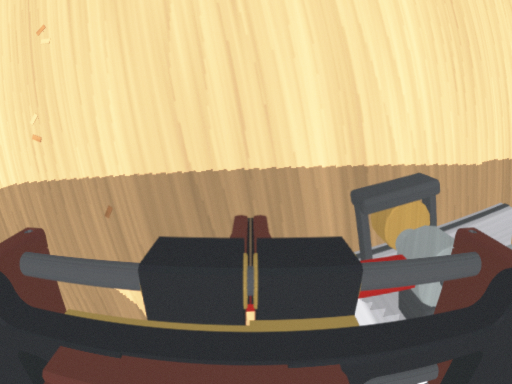

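View pics/sc9.png

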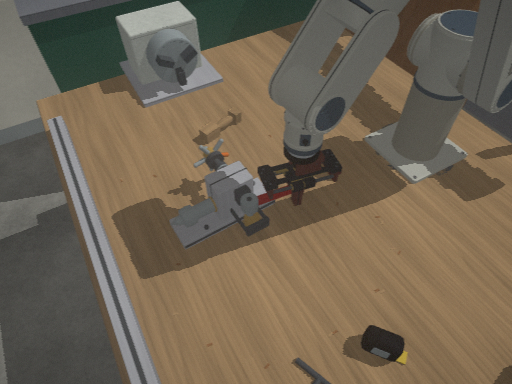

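The lever ran ahead over centre toward home. I press it to its end.

```bash
python3 - <<'E'
from nut import *
for d in(4,-2,-5):
    p,q=lev(np.radians(d),1,0); h=env.move_l(p,q,rate=50,f_stop=25); st(f'{d} {h}')
    if h: break
env.hold(.2); st()
p,q=lev(0,1,25); env.move_l(p,q,rate=200); env.move_l([p[0],p[1],260],q,rate=300)
c=ORG+ts((-30,-60)); env.reach([625,-30,330],quat(ts((0,1)))); env.hold(.2); st()
wcam('w10'); cv2.imwrite('pics/sc10.png',viewer.camera('scene')); cv2.imwrite('pics/sd10.png',viewer.camera('side'))
E
```

```text
4 False t 41.3 p [465.8  29.5 164. ] F [ 3.44  6.25 -2.7 ] T [ 1.01 -0.49 -0.04]
-2 True t 41.6 p [464.4  19.9 164.1] F [-0.51  8.84  4.3 ] T [ 1.28  0.12 -0.08]
 t 41.8 p [464.3  20.  164.1] F [-0.13  7.45  4.22] T [ 1.14  0.13 -0.08]
 t 43.54 p [623.8 -29.3 329.2] F [0.4  0.07 0.62] T [ 0.02 -0.01  0.01]
```

View pics/w10.png

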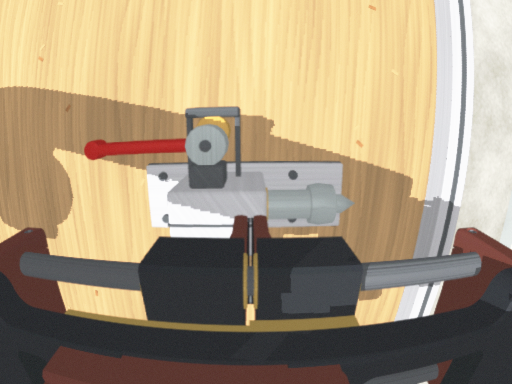

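View pics/sd10.png

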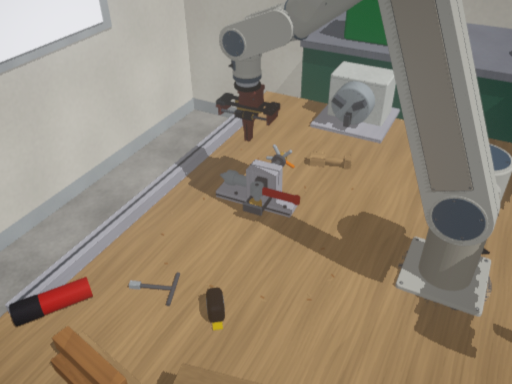

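```bash
python3 - <<'E'
from nut import *
S=env.read_state(); 
S0={'orientation':np.array([ 7.07106263e-01,7.07107052e-01,-4.16070775e-04,-4.20993533e-04]),'tool_pos':np.array([624.66,0.02,302.1])}
for f,S,y1 in(('w0',S0,215),('w10',S,180)):
    im=cv2.imread('pics/'+('wrist0' if f=='w0' else f)+'.png'); m=red(im); m[:,:60]=0; m[y1:]=0
    n,l,s,c=cv2.connectedComponentsWithStats(m); i=1+np.argmax(s[1:,4]); x0,_,w,_=s[i][:4]
    for nm,z,ff in(('top edge',118,min),):
        P=np.array([onz('wrist',(u,ff(np.where(l[:,u]==i)[0])-.5),z,S)[:2] for u in range(x0+30,x0+w-6,3)])
        k=np.polyfit(P[:,0],P[:,1],1); print(f,s[i],'dir deg',np.degrees(np.arctan(k[0])),'y at x=480,560',np.polyval(k,[480,560]))
a=onz('wrist',(149,164),24,S);b=onz('wrist',(341,162),24,S);print('foot',np.degrees(np.arctan2(*(b-a)[1::-1])))
d=cv2.imread('pics/sd10.png'); cv2.imwrite('pics/d10.png',cv2.resize(d[135:225,205:305],None,fx=6,fy=6,interpolation=2))
E
```

```text
w0 [  73  173  105   25 1609] dir deg 2.6537804226457 y at x=480,560 [13.14907944 16.85710789]
w10 [  84  139  101   21 1317] dir deg 2.5029945583055295 y at x=480,560 [10.53364827 14.03071287]
foot 2.873391037360883
```

View pics/d10.png

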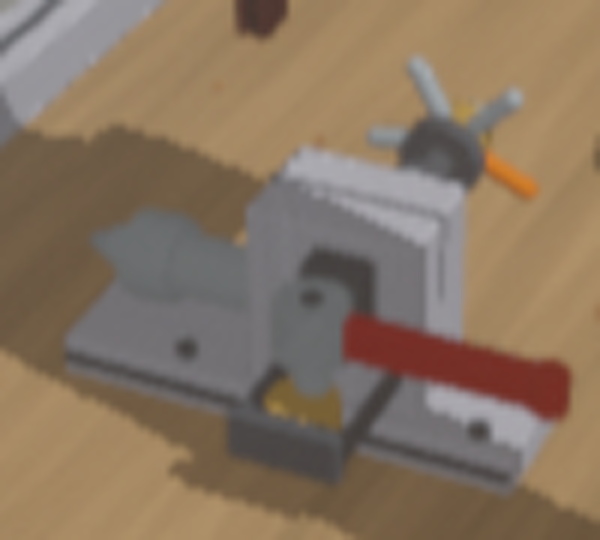

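```bash
python3 - <<'E'
from nut import *
workorder.sign_off(); st()
E
```

```text
the job is handed in; nothing more can be done
the job is handed in; nothing more can be done
```

The clamp was done in the order asked and handed in at about 44 s of the 72 s; the hand-in reports no verdict.

- **Lever out:** I pushed the lever out to half-way. Two cameras measured it at 90.1° and 90.4° relative to the foot.
- **Nut:** I turned the nut clockwise about 4.85 rad in four strokes, until it bit. Averaged force on the spoke then rose to 3.9 N, about 0.17 Nm. Two further test pushes, up to 3.2 N, did not turn it. I take it to be about 0.35 rad past the bite, but that comes from noisy force readings. The bite itself was felt, not seen.
- **Lever home:** Resistance climbed from about 4 N to 10 N, then the lever ran ahead over centre. I pressed it against its stop and backed off.

**Last checks:**
- In the wrist picture the lever points 2.5°, against 2.65° when it was shut at the start.
- The nut looks unmoved by the closing, and the arm is clear of everything.
- The spindle, tape and chuck key look to be where they were, judged by eye.

**Disagreements:**
- The tailstock's yaw differed between views, from 1.5° to 3.3°.
- The pivot position differed by about 3–6 mm between views. I used averages and angles relative to the foot.
- The force stop tripped at the start of each nut stroke after the first, from tip contact before the bite, so I discounted those trips.
- The highest closing torque I read was about 1.2 Nm. That was read with the arm stopped, so the true peak is not confirmed against the 1.8 Nm or so the description allows.

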